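# Take the spent exhaust filter off the vacuum pump's quick coupling

## Robot

A 7-joint arm with a two-finger parallel gripper is mounted at the origin on the work surface. World frame = base frame: x ahead of the robot, y to its left, z up, the work surface at z = 0. Lengths are in m, angles in rad, forces in N, time in s.
With the tool pointing down it reaches from about 0.425 to 0.875 m from the base axis. Payload 4.7 kg.
Tool frame: the origin (TCP) lies on the front face of the gripper's body, between the roots of the fingers; the fingertips stand 73 mm ahead of it and the grasp point (between the pads) lies 54 mm ahead of it; z points along the fingers, y is the line along which they close (so a half turn about z gives the same grasp; the last joint's range is limited). The gripper opens to 85 mm and grips with 20 to 120 N. Pads are 22 mm wide; open, the fingers measure 114 mm over their backs; the gripper's body (76 mm by 85 mm) begins 54 mm behind the grasp point. The pads swing forward as they close: fully open they stand 13 mm farther back than shut.
Start: joints at [-1.192, 0.321, -0.07, 1.45, 0.023, 1.371, -0.057], TCP at [0.232, 0.607, 0.304] pointing down, gripper open.
Joint ranges: [-2.86, 2.86], [-0.3, 2.09], [-1.38, 1.24], [0.06, 2.45], [-1.56, 4.7], [0.09, 2.05], [-2.69, 2.69]. Speed limits (rad/s): [2.57, 2.57, 3.14, 3.14, 3.14, 3.14, 3.14].

## Interface

Orientations are given as a rotation vector (axis times angle).
In Python, from plant import ctrl, planner, optics, finish_job gives the robot as it stands. The module is installed in compiled form; this text tells all that it offers. Calls block until the motion is done:
- ctrl.move_to(position, orientation): joint-space move of the TCP to a pose.
- ctrl.move_l(position, ori=None, speed=0.15, contact_N=None): straight line of the TCP; ori=None keeps the orientation; speed is the mean speed in m/s. With contact_N (N) it stops when the force on the tool has changed by that much, and returns True; else False.
- ctrl.goto_joints(angles): joint-space move.
- ctrl.gripper_to(opening, effort=None): finger opening in m; effort is the grip in N (None keeps the last); returns when the fingers have stopped.
- ctrl.pause(seconds).
- planner.inverse_kinematics(position, orientation): joint angles nearest the present ones, or None.
- ctrl.get_obs(): the state.
- optics.get_image(name): name is "scene" or "top"; returns (picture, depth): 420x560x3 uint8, red, green, blue; 420x560 float32, m along the optical axis (not along the pixel's ray), 0 where there is no reading.
- optics.calibration(name): a dict with "camera_matrix" (3x3 intrinsics, pixels), "k1" (the pictures are not rectified: a ray, as slopes to the right and down, at radius r is drawn at 1 + k1 r^2 times it, then the intrinsics apply), "world_from_camera" (4x4, takes a point from camera to world coordinates). Camera axes: x right, y up, looking along -z (the intrinsics and any distortion apply to the point x, -y, -z); pixel columns grow to the right and rows downward; lengths in m; the calibration is good to about 2 mm. A picture is of the moment at which its call begins. calibration takes no time and is no camera call.
A pose or a line that the arm cannot do raises ctrl.IKError and nothing moves.
- finish_job(): hands the job in; it is judged then, once.
Trained networks look in the newest picture that a camera, given by its name, has taken for a name from the list of things; names that differ only in an ending like _2 or _b are one class to them, and where a whole thing is asked for, a point or a joint stands for the part that bears it (a point fixed in the world has none). Each returns a list of dicts, best first, with "p" (0 to 1); they miss things now and then, are a little off and sometimes report something else, mostly with a low value. They report only what shows in the picture. A call takes as long as a camera call. They do not tell look-alikes from the thing itself.
- optics.regions_of(thing, camera): "mask" (420x560 bool, what is visible of it) and "location" ([column, row] in pixels, amid what is visible of it).
The state is a dict: "time": time; "joint_positions": joint angles; "qd": joint speeds; "tau": joint torques, N m; "eef_pos": TCP position; "orientation": TCP orientation; "contact_force": force on the tool from outside, world axes, zero at the start; "wrist_torque": the same for the moment, N m; "gripper_width": finger opening in m; "grasp_force": force on a finger pad.
Only numpy, scipy, OpenCV 4.12 (cv2) and the standard library are available. Lean on these libraries where they do the work, as an engineer would, in place of code of your own. Each camera call takes 0.05 s, during which the arm holds its last target. There are 200 camera calls.

## Task

The exhaust filter on the bench vacuum pump is spent. Push the sprung sleeve of the quick coupling all the way back towards the pump so that the filter is released and pops out a little, then pull the filter straight out so that the sleeve snaps fully forward again. Lay the filter gently on its side, flat on the floor of the steel tray, without dropping it on the bench or disturbing the tip box, the bottle or the tube rack.

Things in the scene. Friction and masses are not known exactly. Their poses are not given: they have to be found in the camera images.
- pump: Bench vacuum pump, fixed: aluminium head with black cover, grey ribbed motor behind it, 170 mm high, base 270 x 150 mm. Origin on the bench under the coupling's axis, in the plane of the head's front face; x points level out along the coupling, away from the pump, z up. The coupling's axis lies 110 mm above the bench.
- bracket (a point): Middle of the dark vee bracket, lined with rubber, that holds up the outer end of the filter's canister from below: 211 mm in front of the pump head, on the coupling's axis line, axes as the pump's. It is 12 mm thick along x, within 17 mm either side of the axis, and stays below z = -17 mm. A low strip (its top 23 mm above the bench) joins it to the pump.
- coupling_mouth (a point): Mouth of the pump's half of the quick coupling, on its axis, 57 mm in front of the pump head, hidden inside the sleeve (13 mm behind its face when the sleeve is forward); axes as the pump's (x out of the mouth). The bore is 21 mm wide; the seated nipple's tip lies 20 mm inside the mouth.
- sleeve (a joint): Sprung steel sleeve: 0 = fully forward, grows as it is pushed back towards the pump, stop at 0.012 m. The spring gives 5 N at 0, 11 N at the stop. Beyond about 7 mm the seated nipple is free and a spring valve (5 N) pops the filter 9 mm outward. Let go then, the sleeve rests on the nipple at 5 to 6 mm until the filter is pulled another 8 mm, and snaps to 0.
- sleeve_face (a point): Centre of the sleeve's front face (moves with it), on the axis, 70 mm in front of the pump head when forward; axes as the pump's. Here the sleeve ends in a collar 56 mm in diameter, 8 mm thick; behind it is a 42 mm tube. The nipple's stem, 18 to 20 mm thick, comes out through it: 48 mm of stem lie free between the collar and the filter's nut.
- filter: Exhaust filter, loose, 0.17 to 0.35 kg, 196 mm long. Origin on its axis, mid-canister; x along the axis away from the nipple. White canister 46 mm in diameter, x = -39 to 39 mm; a black eight-sided cap 54 mm across, 12 mm thick at each end, on which it lies without rolling. Then nut (24 mm), stem and nipple. Balances near x = -16 mm. It starts seated, origin 182 mm along the pump's x.
- nipple_tip (a point): Tip of the filter's brass nipple, on its axis, 145 mm from the filter's origin; axes as the filter's.
- filter_end (a point): Centre of the slotted outer end of the filter, on its axis, 51 mm from the filter's origin; axes as the filter's.
- tray: Shallow steel instrument tray, fixed to the bench. Origin under its centre, on the bench; x along its length, z up. The floor's top is 3 mm above the bench; inside it is 264 mm (x) by 174 mm (y); the walls' tops are 26 mm above the bench, with a rim 10 mm wide outward. The filter lying in it has its axis 30 mm above the bench.
- tip_box: Bystander: pipette tip box with clear lid, 80 (x) x 120 (y) x 67 mm, loose. Origin under its centre, on the bench.
- reagent_bottle: Bystander: amber reagent jar, 60 mm in diameter, 115 mm high, loose. Origin under its centre.
- tube_rack: Bystander: white rack of capped tubes, 55 (x) x 150 (y) mm, 88 mm high, loose. Origin under its centre.
There are look-alikes about, which are no part of the job. What is shaped like the filter but purple is not meant.

How it is judged:
On the way, in this order (a step that is already met when the one before it is completed fails the run):
1. the sleeve is pushed back towards the pump (at least 8 of its 12 mm) with the nipple still in the coupling (value of joint sleeve above 0.008 m and x of nipple_tip in the frame of coupling_mouth below -0.004 m), for 0.1 s.
2. the nipple is pulled clear of the coupling and the sleeve has snapped forward (value of joint sleeve below 0.0015 m and x of nipple_tip in the frame of coupling_mouth above 0.016 m), for 0.1 s.
At the end, for the whole second after the job is handed in: The filter lies still on its side, all of it inside the tray's walls, with the axis at both ends 23 to 37 mm above the bench; the sleeve is fully forward (within 1.5 mm) (value of joint sleeve below 0.0015 m and linear speed of filter below 0.02 m/s and angular speed of filter below 0.2 rad/s and x of nipple_tip in the frame of tray between -0.132 and 0.132 m and y of nipple_tip in the frame of tray between -0.087 and 0.087 m and z of nipple_tip in the frame of tray between 0.023 and 0.037 m and x of filter_end in the frame of tray between -0.132 and 0.132 m and y of filter_end in the frame of tray between -0.087 and 0.087 m and z of filter_end in the frame of tray between 0.023 and 0.037 m); the robot touches nothing.
It fails at once if a bystander is shifted more than 20 mm or tipped by more than 0.3 rad (distance of any of tip_box, reagent_bottle, tube_rack from where it was at the start of the episode above 0.02 m or angle between any of tip_box, reagent_bottle, tube_rack's own z axis and vertical above 0.3 rad).
It fails at once if the filter is dropped or laid on the bench outside the tray (height (world z) of filter below 0.045 m and (x of filter in the frame of tray above 0.16 m or x of filter in the frame of tray below -0.16 m or y of filter in the frame of tray above 0.12 m or y of filter in the frame of tray below -0.12 m)).
It fails at once if the filter is dropped into the tray or knocked hard against it (contact force between filter and tray above 40 N or (height (world z) of filter below 0.06 m and linear speed of filter above 0.6 m/s)).
It also fails if it takes over 58 s, if anything falls off the work surface, if the arm or the gripper's body presses on something with over 40 N, if the wrist force passes 120 N, or if a joint passes its speed limit or range.

## Working session

There is one attempt and no reset: what is moved stays moved. The work goes in short steps, each a Python script; the robot and the scene stay as the last script left them, time stands still between calls to the robot, and variables do not carry over. Pictures are saved under pics/ and viewed, at most 10 in all, crops included, and the job is handed in when it is done.

```bash
mkdir -p pics; cat > h.py <<'E'
import numpy as np, cv2
from plant import ctrl, planner, optics, finish_job
from scipy.spatial.transform import Rotation as R
def cloud(name, depth):
    c=optics.calibration(name); K=np.array(c["camera_matrix"]); T=np.array(c["world_from_camera"])
    v,u=np.mgrid[0:420,0:560].astype(np.float32)
    p=cv2.undistortPoints(np.stack([u.ravel(),v.ravel()],1)[:,None].astype(np.float64),K,np.array([c["k1"],0,0,0.])).reshape(420,560,2)
    P=np.stack([p[...,0]*depth,-p[...,1]*depth,-depth],-1)
    W=P@T[:3,:3].T+T[:3,3]; W[depth<=0]=np.nan
    return W
E
python3 - <<'E'
from h import *
ims=[]
for n in("scene","top"):
    im,d=optics.get_image(n); W=cloud(n,d); np.savez(f"/tmp/{n}.npz",im=im,W=W)
    cv2.imwrite(f"pics/{n}0.png",im[...,::-1])
    print(n,np.round(optics.calibration(n)["world_from_camera"],3).tolist())
    for t in("pump","filter","sleeve","tray","tip_box","reagent_bottle","tube_rack"):
        for r in optics.regions_of(t,n)[:3]:
            if r["p"]<.3: continue
            q=W[r["mask"]]; 
            print(t,round(r["p"],2),np.round(r["location"]),r["mask"].sum(),"med",np.round(np.nanmedian(q,0),3),"lo",np.round(np.nanpercentile(q,3,axis=0),3),"hi",np.round(np.nanpercentile(q,97,axis=0),3))
E
```

```text
scene [[-0.782, -0.527, 0.332, 0.897], [0.623, -0.672, 0.4, 0.53], [0.012, 0.52, 0.854, 1.12], [0.0, 0.0, 0.0, 1.0]]
pump 0.9 [168. 150.] 7119 med [ 0.606 -0.272  0.116] lo [ 0.511 -0.453  0.019] hi [ 0.681 -0.055  0.164]
filter 0.92 [246. 181.] 1138 med [ 0.519 -0.057  0.124] lo [ 0.474 -0.162  0.002] hi [0.547 0.001 0.137]
filter 0.79 [433. 238.] 1068 med [0.212 0.319 0.042] lo [0.102 0.25  0.002] hi [0.266 0.364 0.055]
filter 0.71 [299. 145.] 866 med [ 0.305 -0.125  0.041] lo [ 0.278 -0.252  0.01 ] hi [ 0.324 -0.065  0.054]
sleeve 0.74 [210. 160.] 351 med [ 0.554 -0.172  0.125] lo [ 0.522 -0.199  0.088] hi [ 0.571 -0.155  0.137]
sleeve 0.37 [171. 146.] 6777 med [ 0.608 -0.272  0.12 ] lo [ 0.514 -0.451  0.02 ] hi [ 0.68  -0.065  0.164]
tray 0.69 [346. 308.] 9572 med [0.499 0.312 0.004] lo [ 0.364  0.193 -0.001] hi [0.634 0.43  0.028]
tip_box 0.59 [170. 287.] 1939 med [0.806 0.042 0.066] lo [ 0.763 -0.026  0.012] hi [0.848 0.089 0.071]
tip_box 0.45 [345. 309.] 9755 med [0.499 0.312 0.004] lo [ 0.362  0.192 -0.001] hi [0.636 0.432 0.028]
reagent_bottle 0.74 [143. 231.] 950 med [ 0.78
[... 750 characters left out ...]
 [0.203 0.308 0.045] lo [0.109 0.248 0.028] hi [0.262 0.349 0.055]
sleeve 0.68 [356. 189.] 213 med [ 0.55  -0.18   0.128] lo [ 0.527 -0.2    0.103] hi [ 0.57  -0.159  0.137]
tray 0.84 [188. 215.] 5666 med [0.506 0.313 0.005] lo [ 0.372  0.195 -0.002] hi [0.641 0.429 0.029]
tip_box 0.69 [282. 118.] 1171 med [0.795 0.024 0.066] lo [ 0.757 -0.035  0.008] hi [0.844 0.08  0.072]
tip_box 0.59 [318. 202.] 808 med [ 0.515 -0.068  0.127] lo [ 0.483 -0.155  0.023] hi [ 0.55  -0.005  0.139]
reagent_bottle 0.9 [335. 123.] 433 med [ 0.769 -0.136  0.108] lo [ 0.756 -0.161  0.015] hi [ 0.803 -0.113  0.12 ]
tube_rack 0.78 [228. 133.] 1131 med [0.751 0.2   0.055] lo [0.735 0.129 0.   ] hi [0.789 0.271 0.091]
```

```bash
python3 - <<'E'
import cv2
a=cv2.imread("pics/scene0.png"); cv2.imwrite("pics/s1.png",cv2.resize(a,(800,600)))
cv2.imwrite("pics/c1.png",cv2.resize(a[100:260,150:350],(800,640))[:600])
E
```

```text
(no output)
```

View pics/s1.png

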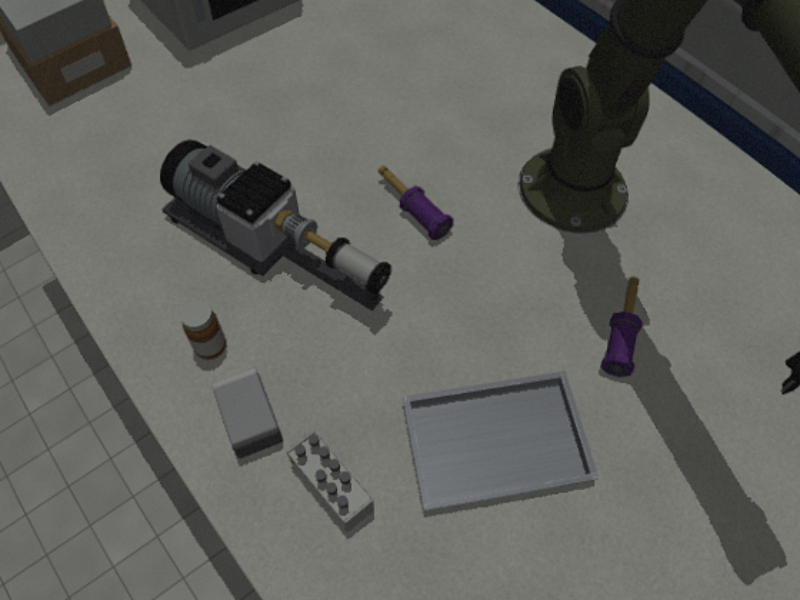

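View pics/c1.png

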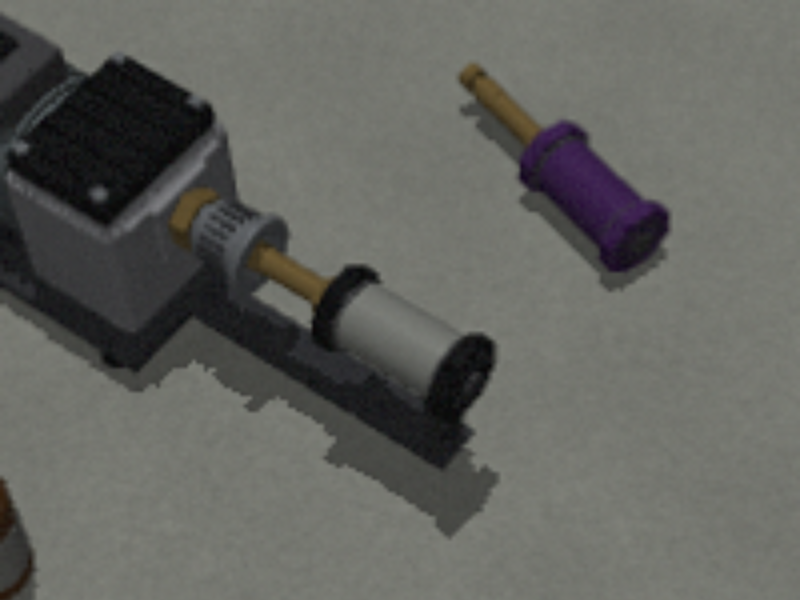

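The white one at scene pixel (246,181) sits in the pump's coupling, so it's the filter. The purple ones at (299,145) and (433,238) are look-alikes, as the crop confirms. Next I fit the axis and the tray.

```bash
python3 - <<'E'
from h import *
from scipy.optimize import least_squares
for n in("scene","top"):
    z=np.load(f"/tmp/{n}.npz"); im,W=z["im"].astype(int),z["W"]
    ok=~np.isnan(W[...,0])
    # canister: bright white points near
    reg=ok&(np.hypot(W[...,0]-.517,W[...,1]+.06)<.12)&(W[...,2]>.09)&(W[...,2]<.145)
    white=reg&(im.min(-1)>110)&(im.max(-1)-im.min(-1)<40)
    P=W[white]
    # init dir
    def f(p,P):
        yaw,o,h=p; d=np.array([np.cos(yaw),np.sin(yaw),0]); nrm=np.array([-np.sin(yaw),np.cos(yaw),0])
        return np.hypot((P@nrm)-o,P[:,2]-h)-.023
    y0=np.radians(107); best=None
    o0=np.array([.517,-.06])@[-np.sin(y0),np.cos(y0)]
    s=least_squares(f,[y0,o0,.11],args=(P,),loss="soft_l1",f_scale=.002)
    yaw,o,h=s.x; d=np.array([np.cos(yaw),np.sin(yaw),0]); nrm=np.array([-np.sin(yaw),np.cos(yaw),0])
    print(n,len(P),"yaw",np.degrees(yaw),"o",o,"h",h,"rms",np.std(f(s.x,P)))
    # profile along axis of points above z .09 within 32mm of axis: max radius per bin
    A=W[ok]; lat=A@nrm-o; r=np.hypot(lat,A[:,2]-h); t=A@d; m=(r<.034)&(A[:,2]>.085)&(abs(t)<1)
    I=im[ok][m]; t=t[m]; r=r[m]
    print("white t",np.percentile((P@d),[1,99]))
    for b in np.arange(-.42,-.10,.004):
        q=(t>=b)&(t<b+.004)
        if q.sum()>2: print(f"{b*1000:.0f}:{np.percentile(r[q],70)*1000:.0f}/{I[q].mean():.0f}/{q.sum()}",end=" ")
    # pump cover
    c=ok&(np.hypot(W[...,0]-.58,W[...,1]+.27)<.12)&(W[...,2]>.14); q=W[c]
    print("\npump top z",np.percentile(q[:,2],[50,98]),"t max",np.percentile(q@d,[98,99.5]))
    # tray rim
    k=ok&(abs(W[...,0]-.5)<.19)&(abs(W[...,1]-.312)<.15)&(W[...,2]>.019)&(W[...,2]<.034)
    print("tray",cv2.minAreaRect((W[k][:,:2]*1000).astype(np.float32)))
E
```

```text
scene 132 yaw 107.28181075310123 o -0.4708809010613055 h 0.10954803776658811 rms 0.001884189067424135
white t [-0.23531067 -0.16945161]
-396:31/54/25 -392:29/75/32 -388:32/72/44 -384:31/86/36 -380:27/72/90 -376:22/60/29 -372:20/62/26 -368:18/62/28 -364:17/54/23 -360:21/75/6 -356:21/77/22 -352:22/66/19 -348:22/58/27 -344:22/50/22 -340:22/56/28 -336:22/56/20 -332:22/68/27 -328:22/74/13 -324:27/73/19 -320:28/70/51 -316:25/52/106 -312:11/61/15 -308:8/66/8 -304:10/67/10 -300:10/66/11 -296:11/75/13 -292:9/72/6 -288:9/68/12 -284:10/70/10 -280:10/71/14 -276:10/73/8 -272:9/71/12 -268:11/64/4 -264:14/67/13 -256:28/21/11 -252:29/23/37 -248:28/19/34 -244:27/22/50 -240:26/56/39 -236:23/96/29 -232:23/98/26 -228:23/99/30 -224:24/98/30 -220:23/100/25 -216:24/101/25 -212:24/98/31 -208:24/99/25 -204:24/98/26 -200:24/100/33 -196:24/97/28 -192:23/103/30 -188:24/95/28 -184:23/99/30 -180:24/96/28 -176:24/97/29 -172:24/97/30 -168:25/64/18 -164:28/25/29 -160:29/21/39 -156:30/19/41 -152:24/24/118 -148:8/29/15 
pump top z [0.15586733 0.16885928] t max [-0.39119554 -0.38977214]
tray ((500.77325439453125, 312.9
[... 560 characters left out ...]
-304:9/80/9 -300:12/72/8 -296:11/76/7 -292:11/81/8 -288:12/76/7 -284:11/76/12 -280:11/73/6 -276:14/72/11 -272:14/74/13 -268:16/61/6 -264:30/37/20 -260:29/14/27 -256:29/13/30 -252:26/38/29 -248:24/94/23 -244:25/120/23 -240:25/120/23 -236:24/125/20 -232:23/125/23 -228:23/121/23 -224:24/123/22 -220:24/124/24 -216:24/115/22 -212:25/125/21 -208:24/119/24 -204:24/126/20 -200:24/122/23 -196:24/123/22 -192:24/124/21 -188:25/120/24 -184:23/124/22 -180:24/97/23 -176:27/54/22 -172:29/18/29 -168:29/14/27 -164:28/17/42 -160:13/34/5 
pump top z [0.15786036 0.17089873] t max [-0.40138526 -0.39897565]
tray ((505.75213623046875, 310.2959899902344), (198.52508544921875, 286.3973693847656), 61.313316345214844)
```

```bash
cat >> h.py <<'E'
YAW=np.radians(107.6); D=np.array([np.cos(YAW),np.sin(YAW),0]); N=np.array([-D[1],D[0],0])
FACE=np.array([.5455,-.1604,0.110])
TRAY=np.array([.503,.3117,0]); TY=np.radians(151.3)
def ori(yaw): # tool down, tool x along yaw
    x=np.array([np.cos(yaw),np.sin(yaw),0]); z=np.array([0,0,-1.]); return R.from_matrix(np.stack([x,np.cross(z,x),z],1)).as_rotvec()
def st(m=""):
    o=ctrl.get_obs(); print(m,"t%.2f"%o["time"],np.round(o["eef_pos"],4),"F",np.round(o["contact_force"],1),"w%.4f"%o["gripper_width"],"g%.1f"%o["grasp_force"]); return o
E
python3 - <<'E'
from h import *
st()
for k in(0,1):
    for y,p in((YAW,FACE+D*.024),(TY,TRAY+.031*np.array([np.cos(TY),np.sin(TY),0]))):
        for z in(.09,.16,.3):
            q=planner.inverse_kinematics([p[0],p[1],z],ori(y+k*np.pi)); print(k,z,None if q is None else np.round(q,2))
E
```

```text
t0.80 [0.2319 0.6072 0.304 ] F [0.2 0.5 0.4] w0.0849 g0.0
0 0.09 [-0.52  0.45  0.86  1.93 -0.42  0.95  0.85]
0 0.16 [-0.56  0.33  0.89  1.88 -0.29  1.07  0.75]
0 0.3 [ 0.12  0.12  0.09  1.7  -0.01  1.32  0.52]
0 0.09 [-0.76  0.37  0.13  1.86 -0.06  0.92  0.47]
0 0.16 [-0.76  0.28  0.14  1.81 -0.04  1.06  0.46]
0 0.3 [-0.77  0.17  0.14  1.65 -0.02  1.33  0.44]
1 0.09 [-0.67  0.55  1.07  1.93 -0.57  1.   -2.17]
1 0.16 [-0.69  0.4   1.07  1.88 -0.4   1.09 -2.3 ]
1 0.3 [-0.74  0.19  1.06  1.72 -0.17  1.33 -2.48]
1 0.09 [-1.49  0.6   1.07  1.88 -0.62  1.03 -2.23]
1 0.16 [-1.51  0.46  1.07  1.83 -0.45  1.12 -2.35]
1 0.3 [-1.55  0.27  1.07  1.67 -0.24  1.34 -2.51]
```

```bash
python3 - <<'E'
from h import *
p=FACE+D*.026
ctrl.gripper_to(.044,20)
ctrl.move_to([p[0],p[1],.30],ori(YAW))
ctrl.move_l([p[0],p[1],.23],speed=.2)
st()
im,_=optics.get_image("scene"); a=cv2.resize(im[110:230,170:310],None,fx=5,fy=5,interpolation=2)
im,_=optics.get_image("top"); b=cv2.resize(im[150:240,280:400],None,fx=5,fy=5)
cv2.imwrite("pics/n1.png",a[...,::-1]); 
E
```

```text
t4.61 [ 0.538  -0.1353  0.2304] F [ 0.4  0.3 -0.2] w0.0442 g0.0
```

View pics/n1.png

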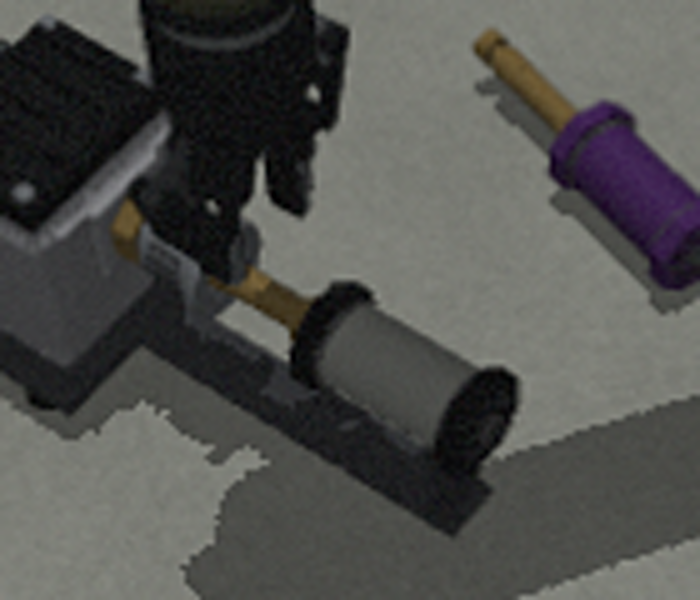

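The fingers (crop ~(205,270) and (295,205)) straddle the stem just in front of the collar at ~(225,270). I'll descend with a contact guard, touch the collar and push.

```bash
python3 - <<'E'
from h import *
p=FACE+D*.026
print("hit",ctrl.move_l([p[0],p[1],.161],speed=.08,contact_N=4)); o=st("down")
if o["eef_pos"][2]>.164: raise SystemExit
ctrl.gripper_to(.030,20); o=st("closed")
if np.linalg.norm(o["contact_force"])>5: raise SystemExit
e=np.array(o["eef_pos"]); s=e-D*.028
print("touch",ctrl.move_l(s,speed=.02,contact_N=3)); o=st("touch")
print("travel",(e-o["eef_pos"])@D)
E
```

```text
hit False
down t5.72 [ 0.5381 -0.1357  0.1615] F [-0.2  0.3 -0.6] w0.0440 g0.0
closed t6.01 [ 0.5378 -0.1357  0.1614] F [ 0.7  0.7 -0.8] w0.0301 g0.0
touch True
touch t6.87 [ 0.5422 -0.1504  0.1606] F [0.4 0.3 0.5] w0.0298 g0.0
travel 0.015344630954548731
```

Contact came at 15.3 mm, against 15 expected. Pushing now.

```bash
python3 - <<'E'
from h import *
e=np.array(ctrl.get_obs()["eef_pos"]); e[2]=.161
print("stop",ctrl.move_l(e-D*.0115,speed=.02,contact_N=22)); o=st("pushed")
print("trav",(e-o["eef_pos"])@D,"F along",np.dot(o["contact_force"],D))
ctrl.pause(.4); o=st(); print("trav",(e-o["eef_pos"])@D,"F",np.dot(o["contact_force"],D))
im,d=optics.get_image("scene"); W=cloud("scene",d)
r=optics.regions_of("filter","scene")
for q in r[:3]: print(round(q["p"],2),np.round(q["location"]),np.nanmax(0) if 0 else np.round(np.nanpercentile((W[q["mask"]]-FACE)@D,[50,97]),4))
a=cv2.resize(im[110:230,170:310],None,fx=5,fy=5,interpolation=2); cv2.imwrite("pics/n2.png",a[...,::-1])
E
```

```text
stop False
pushed t7.59 [ 0.5443 -0.1581  0.1601] F [-4.6  7.8  2.6] w0.0298 g0.0
trav 0.007996207754790092 F along 8.819006319387707
 t7.99 [ 0.5443 -0.1581  0.1601] F [-4.4  7.7  2.3] w0.0302 g0.0
trav 0.007963770900880665 F 8.661454452330725
0.86 [252. 185.] [0.1244 0.1741]
0.59 [300. 145.] [0.1085 0.1681]
0.58 [436. 237.] [0.5569 0.5916]
```

View pics/n2.png

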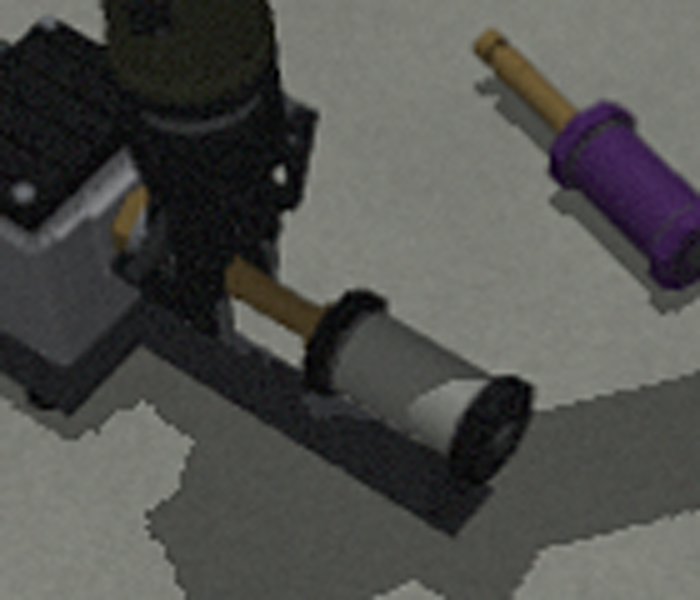

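The filter has popped out: its outer end moved from ~(480,410) to ~(495,425). Arm compliance left the sleeve near 8 mm, so I'll push further towards the stop.

```bash
python3 - <<'E'
from h import *
e=np.array(ctrl.get_obs()["eef_pos"])
t=e-D*.0085; t[2]=.161
print("stop",ctrl.move_l(t,speed=.02,contact_N=15)); ctrl.pause(.4); o=st("pushed")
print("trav",.008+(e-o["eef_pos"])@D,"F",np.dot(o["contact_force"],D))
E
```

```text
stop False
pushed t8.89 [ 0.5454 -0.162   0.1601] F [-4.2  9.8  3.4] w0.0298 g0.0
trav 0.012075187632999737 F 10.579039404707055
```

```bash
python3 - <<'E'
from h import *
e=np.array(ctrl.get_obs()["eef_pos"])
ctrl.move_l(e+D*.024,speed=.06); st("back")
ctrl.gripper_to(.044); 
e=np.array(ctrl.get_obs()["eef_pos"]); ctrl.move_l([e[0],e[1],.235],speed=.15)
ctrl.gripper_to(.085)
p=FACE+D*.105
ctrl.move_l([p[0],p[1],.235],ori=ori(YAW),speed=.15)
print("hit",ctrl.move_l([p[0],p[1],.160],speed=.1,contact_N=5)); o=st("down")
if o["eef_pos"][2]>.164: raise SystemExit
ctrl.gripper_to(.0,45); st("grip")
E
```

```text
back t9.52 [ 0.5383 -0.1396  0.1603] F [-0.5  0.6 -0.3] w0.0300 g0.0
hit False
down t12.54 [ 0.5142 -0.0604  0.1605] F [ 0.4 -0.3  1.1] w0.0850 g0.0
grip t12.99 [ 0.5129 -0.0607  0.1606] F [-5.2  0.1  6.1] w0.0449 g45.1
```

```bash
python3 - <<'E'
from h import *
e=np.array(ctrl.get_obs()["eef_pos"])
print("jam",ctrl.move_l(e+D*.039,speed=.05,contact_N=30)); ctrl.pause(.4); o=st("pulled"); print((o["eef_pos"]-e)@D)
im,d=optics.get_image("scene")
a=cv2.resize(im[110:230,170:310],None,fx=5,fy=5,interpolation=2); cv2.imwrite("pics/n3.png",a[...,::-1])
E
```

```text
jam False
pulled t14.32 [ 0.5014 -0.0235  0.1607] F [ 0.8  0.4 -0.4] w0.0451 g45.7
0.03897224066396643
```

View pics/n3.png

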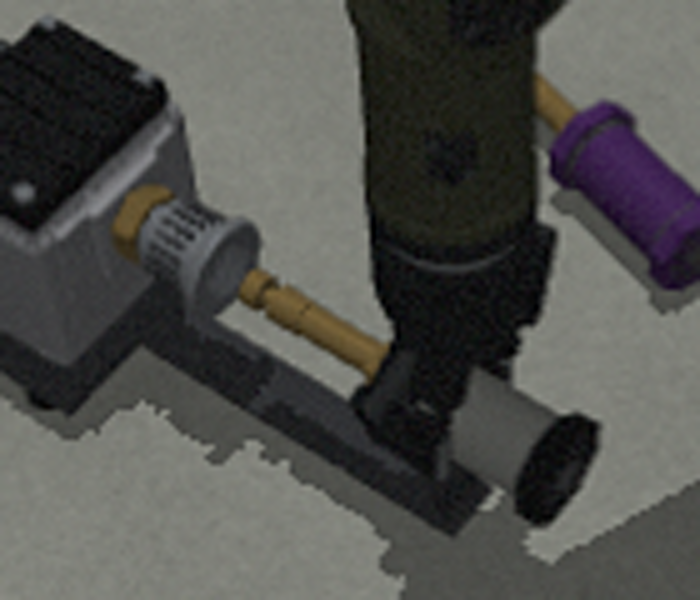

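The nipple tip is clear at ~(245,285) and the sleeve is forward. Lift and carry.

```bash
python3 - <<'E'
from h import *
e=np.array(ctrl.get_obs()["eef_pos"])
ctrl.move_l([e[0],e[1],e[2]+.02],speed=.04); st("lift")
ctrl.move_l([e[0],e[1],.28],speed=.12); st("up")
t=np.array([np.cos(TY),np.sin(TY),0]); g=TRAY+.031*t
ctrl.move_to([g[0],g[1],.26],ori(TY)); 
ctrl.move_l([g[0],g[1],.14],speed=.12); ctrl.pause(.3); st("over tray")
for n in("scene","top"):
    im,d=optics.get_image(n); W=cloud(n,d); r=[q for q in optics.regions_of("filter",n)]
    for q in r[:4]:
        P=W[q["mask"]]; P=P[(P[:,2]>.03)&(np.hypot(*(P[:,:2]-TRAY[:2]).T)<.2)]
        if len(P)>30:
            s=(P-TRAY)@t; print(n,round(q["p"],2),np.round(np.percentile(s,[2,98]),3),"med lat",np.round(np.median((P-TRAY)@[-t[1],t[0],0]),4))
            for b in(-.13,-.09,.03,.06): 
                k=(s>b)&(s<b+.04); print("  s",b,"ztop",np.round(np.percentile(P[k][:,2],90),3) if k.sum()>3 else None)
    if n=="scene": cv2.imwrite("pics/n4.png",cv2.resize(im[220:370,260:460],(800,600),interpolation=2)[...,::-1])
E
```

```text
lift t15.02 [ 0.5013 -0.0235  0.1807] F [-0.3 -0.6 -2.3] w0.0448 g46.0
up t15.99 [ 0.5009 -0.0235  0.279 ] F [-0.3 -0.6 -2.3] w0.0447 g46.0
over tray t18.77 [0.476  0.3267 0.1405] F [-0.6 -0.  -2. ] w0.0453 g46.0
scene 0.63 [-0.095  0.095] med lat -0.008
  s -0.13 ztop 0.101
  s -0.09 ztop 0.1
  s 0.03 ztop 0.111
  s 0.06 ztop 0.118
top 0.62 [-0.097  0.005] med lat 0.0035
  s -0.13 ztop 0.102
  s -0.09 ztop 0.102
  s 0.03 ztop None
  s 0.06 ztop None
```

View pics/n4.png

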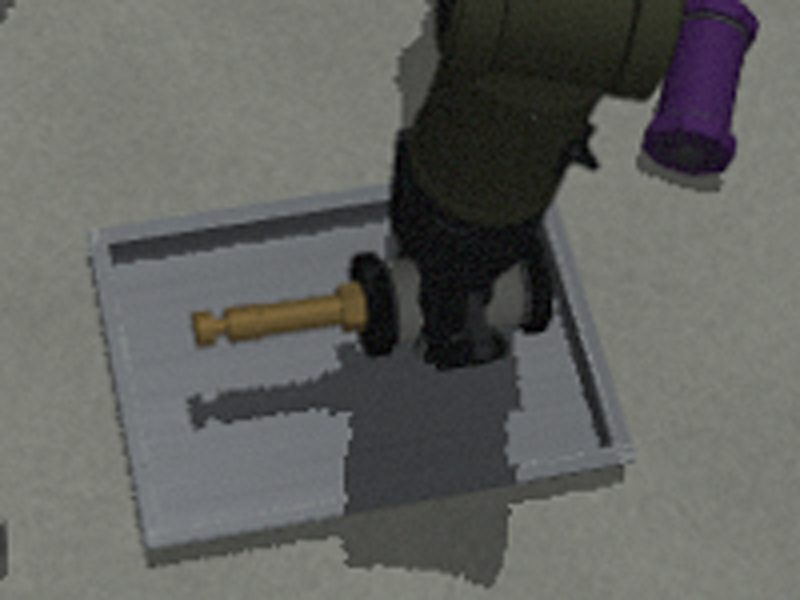

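The filter is level and aligned with the tray: tip at ~(200,328), cap ~(540,300). Lower it gently.

```bash
python3 - <<'E'
from h import *
e=np.array(ctrl.get_obs()["eef_pos"])
ctrl.move_l([e[0],e[1],.092],speed=.08)
print("touch",ctrl.move_l([e[0],e[1],.076],speed=.01,contact_N=2.)); o=st("down")
ctrl.pause(.3); st()
if o["eef_pos"][2]>.086: raise SystemExit
ctrl.gripper_to(.060); ctrl.pause(.2); ctrl.gripper_to(.085); st("open")
ctrl.move_l([e[0],e[1],.25],speed=.1)
ctrl.move_to([.35,.15,.4],ori(TY)) if planner.inverse_kinematics([.35,.15,.4],ori(TY)) is not None else None
t=np.array([np.cos(TY),np.sin(TY),0])
for n in("scene","top"):
    im,d=optics.get_image(n); W=cloud(n,d)
    for q in optics.regions_of("filter",n)[:4]:
        P=W[q["mask"]]; P=P[(P[:,2]>.02)&(np.hypot(*(P[:,:2]-TRAY[:2]).T)<.2)]
        if len(P)>30:
            s=(P-TRAY)@t; print(n,round(q["p"],2),np.round(np.percentile(s,[1,99]),3),"lat",np.round(np.percentile((P-TRAY)@[-t[1],t[0],0],[2,50,98]),3))
            for b in(-.1,-.05,.0,.05): 
                k=(s>b)&(s<b+.04); print("  s",b,"ztop",np.round(np.percentile(P[k][:,2],90),3) if k.sum()>3 else None)
    if n=="scene": cv2.imwrite("pics/n5.png",cv2.resize(im[120:360,160:480],(800,600),interpolation=2)[...,::-1])
st("end")
E
```

```text
touch True
down t20.77 [0.4758 0.3266 0.0811] F [ 0.3 -0.8  4.6] w0.0453 g46.5
 t21.07 [0.4758 0.3266 0.0811] F [-0.5  0.1  6. ] w0.0450 g46.5
open t21.94 [0.4749 0.3259 0.0799] F [-0.1 -0.5 -0.1] w0.0850 g0.0
scene 0.83 [-0.095  0.096] lat [-0.029 -0.007  0.018]
  s -0.1 ztop 0.04
  s -0.05 ztop 0.042
  s 0.0 ztop 0.056
  s 0.05 ztop 0.055
end t25.02 [0.3503 0.1506 0.399 ] F [0.4 0.2 0. ] w0.0849 g0.0
```

View pics/n5.png

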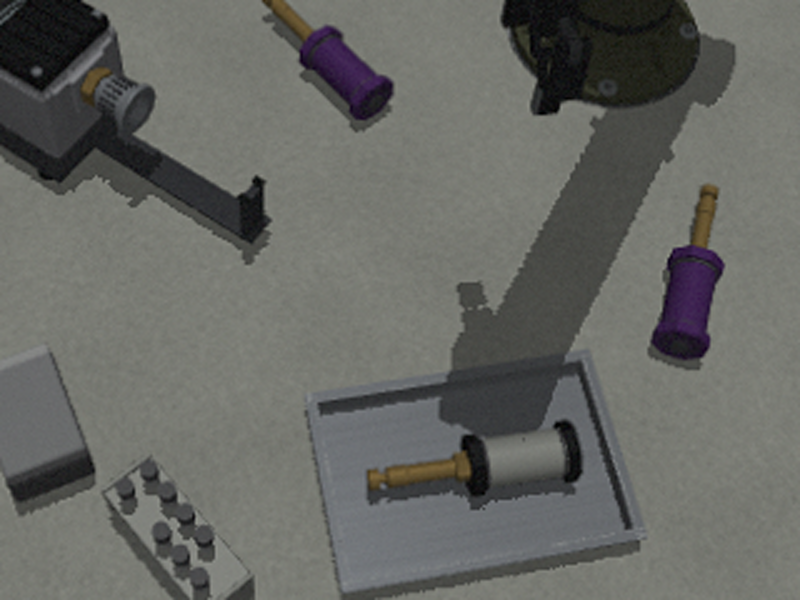

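The filter lies flat and centred in the tray, from (370,478) to (575,450), and the sleeve at ~(130,100) is forward. The gripper is clear, so I'll hand in.

```bash
python3 -c "
from h import *
print(finish_job())"
```

```text
the job is handed in; nothing more can be done
None
```

The filter was released, pulled out and laid flat in the tray, with the sleeve snapped forward and the tip box, bottle and rack never touched; I handed the job in after about 25 s of robot time, and no verdict came back.

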